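# Hold a round flask down in the timed spring cradle

### The arm

A 7-joint arm with a two-finger parallel gripper is mounted at the origin on a cart in front of the work surface, level with it; the furniture and walls round the work are solid. World frame = base frame: x ahead of the robot, y to its left, z up, the work surface at z = 0. Lengths are in mm, angles in rad, forces in N, time in s.
With the tool pointing down it reaches from about 350 to 900 mm from the base axis. Payload 7.2 kg.
Tool frame: the origin (TCP) lies on the centre line of the jaws, within the pads' length; the fingertips stand 19 mm ahead of it and the grasp point (between the pads) is the TCP; y points along the fingers, z is the direction in which the jaws open and shut, and the axes are right-handed (so a half turn about y gives the same grasp; the last joint's range is limited). The gripper opens to 85 mm and grips with 20 to 120 N. Pads are 22 mm wide; open, the fingers measure 114 mm over their backs; the gripper's body (76 mm by 85 mm) begins 54 mm behind the grasp point. The pads swing forward as they close: fully open they stand 13 mm farther back than shut.
Start: joints at [1.21, 0.411, -0.013, 1.596, 0.006, 1.134, -0.082], TCP at [180.384, -598.406, 250.297] pointing down, gripper open.
Joint ranges: [-2.95, 2.95], [-0.29, 1.99], [-1.47, 1.44], [0.14, 2.54], [-1.03, 4.17], [0.13, 1.85], [-2.86, 2.86]. Speed limits (rad/s): [2.39, 2.39, 3.01, 3.01, 3.14, 3.14, 3.14].

### API

Orientations are given as a rotation vector (axis times angle).
In Python, from workcell import arm gives the robot as it stands.
- The arm moves only by the tool step_arm, never from a script. Its argument "targets" is text: rows parted by semicolons, each of 7 numbers parted by spaces: the opening, from 0 (shut) to 1 (fully open), then the shift along the tool's x, y, z in mm, then the turn, a rotation vector about the tool's x, y, z in degrees. A call has 1 to 20 rows; each row is the pose to reach, as a shift and turn from the pose commanded when the call began, along the tool's axes at that moment; what a row does not reach only later rows make up. A row lasts 1/12 s, in which the tool goes at most 41.7 mm and 7.16 degrees, less where a joint would pass 70% of its speed; a pose out of reach is approached as far as the arm can. A call with a gripper value outside its range is refused whole. The fingers move at their own pace and stop on an object; "force" is the grip in N (left out, the last holds). Time passes only in rows, so rows that repeat a pose let the fingers close. It gives the time, the measured TCP pose, the force and the opening at its end, in the units of the state.
- arm.get_state(): the state, without advancing time (a new reading comes with each control period).
- arm.get_image(name): name is "scene" or "top"; returns the picture (400x640x3 uint8, blue, green, red); there is no depth.
- arm.camera_params(name): a dict with "mtx" (3x3 intrinsics, pixels), "R" (3x3) and "t" (3): a world point X has camera coordinates R X + t. Camera axes: x right, y down, z forward; pixel columns grow to the right and rows downward; lengths in mm; the calibration is good to about 2 mm. A picture is of the moment at which its call begins. camera_params takes no time and is no camera call.
- arm.hand_in(): hands the job in, once; it reports no verdict.
The state is a dict: "time": time; "q": joint angles; "dq": joint speeds; "tau": joint torques, N m; "eef_pos": TCP position; "tool_rot": TCP orientation; "ft_force": force on the tool from outside, world axes, zero at the start; "ft_torque": the same for the moment, N m; "finger_gap": finger opening in mm.
Only numpy, scipy, OpenCV 4.12 (cv2) and the standard library are available. Lean on these libraries where they do the work, as an engineer would, in place of code of your own. Each camera call takes 0.05 s, during which the arm holds its last target.

### The job

One of the two spring cradles has the stopwatch lying in front of it and is the one to use (the other has the tape roll). Lift the amber round flask out of its cork ring, set it upright and centred in the blue ring of the cradle with the stopwatch, then gently press the flask straight down so that the sprung ring goes down nearly to the bottom of its travel, and finish while still holding it pressed down there. Do not press the other cradle's ring, ram or tip the flask, or shift the stopwatch, the tape roll, the grey-lidded cup or the brown bottle.

Things in the scene. Friction and masses are not known exactly. Their poses are not given: they have to be found in the camera images.
- flask: amber round-bottom flask, loose, about 0.15 kg, 127 mm high: bulb a sphere of 64 mm diameter (lowest 64 mm), straight neck 21 mm across from 66 to 95 mm, thicker collar 25 mm across from 95 to 114 mm, green flat stopper (fixed to it) 28 mm across at 118 to 127 mm. Origin: lowest point of the bulb; z along the neck, up; turned about z it looks the same
- flask_bulb (a point): centre of the flask's bulb, 32 mm above its origin
- flask_neck (a point): point on the flask's axis at 96 mm above its origin, where neck and collar meet; a good height to grip from above (grip 21 to 25 mm wide)
- cork_ring: cork ring, fixed to the worktop, 80 mm outside diameter, 40 mm opening, 20 mm high, in which the flask stands at the start with its lowest point 8 mm above the worktop. Origin: centre of the underside
- cradle_a: one of two identical cradles: round aluminium base 120 mm across and 12 mm high, fixed to the worktop, with three upright guide posts (66 mm high, 50 mm from the axis) that carry a sprung blue ring. Origin: centre of the base's underside, on the worktop; z up; x points from the side facing the robot to the far side
- cradle_b: one of two identical cradles: round aluminium base 120 mm across and 12 mm high, fixed to the worktop, with three upright guide posts (66 mm high, 50 mm from the axis) that carry a sprung blue ring. Origin: centre of the base's underside, on the worktop; z up; x points from the side facing the robot to the far side
- ring_a_center (a point): centre of cradle_a's blue ring, on the mid-plane of its bar: bar 8 mm thick bent to a circle of 54 mm mean diameter (46 mm clear opening). 50 mm above the worktop with the ring up, 30 mm fully pressed; moves with the ring. A seated flask's bulb centre is 24 mm above this point, its lowest point 8 mm below it
- ring_b_center (a point): centre of cradle_b's blue ring, on the mid-plane of its bar: bar 8 mm thick bent to a circle of 54 mm mean diameter (46 mm clear opening). 50 mm above the worktop with the ring up, 30 mm fully pressed; moves with the ring. A seated flask's bulb centre is 24 mm above this point, its lowest point 8 mm below it
- ring_a (a joint): how far cradle_a's ring is pressed down, in m: 0 up (as it starts), 0.020 at the lower stop. Spring: about 5 N to begin to move, about 13 N at the lower stop, 0.4 N per mm; it springs back when released. The flask's own weight does not move it
- ring_b (a joint): how far cradle_b's ring is pressed down, in m: 0 up (as it starts), 0.020 at the lower stop. Spring: about 5 N to begin to move, about 13 N at the lower stop, 0.4 N per mm; it springs back when released. The flask's own weight does not move it
- stopwatch: black round stopwatch with a pale dial, loose, 49x64x14 mm, lying on the worktop on the robot's side of one cradle, about 100 mm from that cradle's axis: marks the cradle to use. Origin: centre of the underside
- tape_roll: beige roll of adhesive tape, loose, 52 mm across, 19 mm high, lying on the robot's side of the other cradle, about 100 mm from its axis. Origin: centre of the underside
- cup_c: white sample cup with a dark grey lid, loose, 55 mm across, 58 mm high, standing behind the cradles: bystander. Origin: centre of the underside
- dropper: small brown bottle with a black cap, loose, 35 mm across, 85 mm high, standing behind the cradles: bystander. Origin: centre of the underside

How it is judged:
By the outcome, as a careful person would: the job done as asked, in the order asked, and still so for the second after the job is handed in, while the arm keeps its last pose, push and grip.
It also fails if it takes over 32 s, if anything falls off the work surface, if the arm or the gripper's body presses on something with over 40 N, if the wrist force passes 120 N, or if a joint passes its speed limit or range.

## Working session

There is one attempt and no reset: what is moved stays moved. The work goes in short steps, Python scripts to look and compute and a tool call to move; the robot and the scene stay as the last step left them, time stands still between calls to the robot, and variables do not carry over. Pictures are saved under pics/ and viewed, and the job is handed in when it is done.

Besides the shell and the picture viewer there is one more tool, called as a command line: name --argument value ..., lists and objects as JSON in quotes. step_arm: Moves the arm, as the interface text tells. Its arguments: {"type":"object","properties":{"targets":{"type":"string"},"force":{"type":"number"}},"required":["targets"]}

```bash
mkdir -p pics
python3 - <<'E'
from workcell import arm
import cv2,numpy as np
np.set_printoptions(suppress=True,precision=4)
for n in("scene","top"):
    cv2.imwrite(f"pics/{n}0.png",arm.get_image(n)); print(n,arm.camera_params(n))
s=arm.get_state();print(s)
E
```

```text
scene {'mtx': array([[489.1408,   0.    , 323.0425],
       [  0.    , 489.1408, 205.6252],
       [  0.    ,   0.    ,   1.    ]]), 'R': array([[-0.5002, -0.8659,  0.0082],
       [-0.6647,  0.3779, -0.6445],
       [ 0.555 , -0.3279, -0.7645]]), 't': array([233.3722, 418.7274, 861.7721])}
top {'mtx': array([[479.8378,   0.    , 322.7211],
       [  0.    , 479.8378, 200.5735],
       [  0.    ,   0.    ,   1.    ]]), 'R': array([[ 0.0204, -0.9998, -0.0076],
       [-0.9899, -0.0191, -0.1406],
       [ 0.1404,  0.0104, -0.99  ]]), 't': array([ -42.6745,  518.0865, 1405.5355])}
{'time': 0.1, 'q': array([ 1.2098,  0.4119, -0.0127,  1.597 ,  0.0056,  1.1343, -0.0822]), 'dq': array([-0.0006, -0.0024,  0.0012, -0.0039,  0.0008, -0.0008, -0.0009]), 'tau': array([  0.0035, -60.1822,   0.6851, -30.0086,   0.0141,   0.0064,
         0.    ]), 'eef_pos': array([ 180.2218, -598.0173,  249.5084]), 'tool_rot': array([-0.3047,  2.0658, -2.0627]), 'ft_force': array([-0.3098,  0.8636,  0.0741]), 'ft_torque': array([-0.0335, -0.0309,  0.0076]), 'finger_gap': 85.22298069036277}
```

View pics/scene0.png

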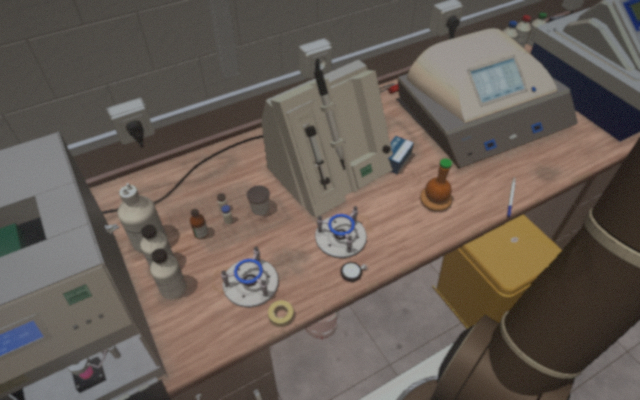

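View pics/top0.png

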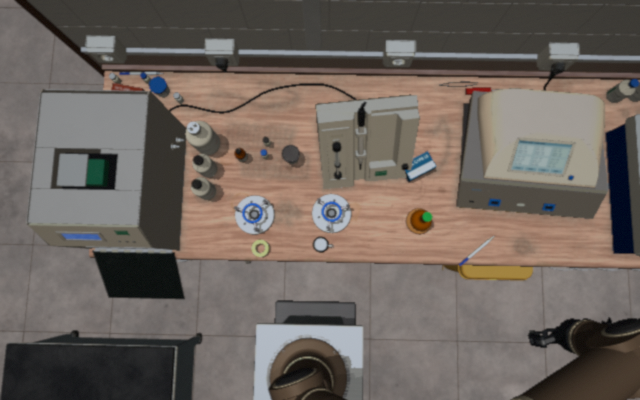

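In the top view, the stopwatch (321,244) lies in front of the cradle at (332,213), so that's the one to use. The tape roll (261,248) is at the other cradle (254,215), and the flask is at about (421,220). I'll zoom in for accuracy.

Run:
```python
import cv2,numpy as np
t=cv2.imread("pics/top0.png");s=cv2.imread("pics/scene0.png")
def c(i,u,v,w,h,k):return cv2.resize(i[v:v+h,u:u+w],None,fx=k,fy=k,interpolation=cv2.INTER_CUBIC)
a=c(t,305,185,60,70,6);b=c(t,395,195,50,50,8)
cv2.imwrite("pics/z1.png",np.hstack([a,cv2.copyMakeBorder(b,0,20,0,0,0)]))
a=c(s,310,205,65,80,6);b=c(s,410,150,50,65,6)
cv2.imwrite("pics/z2.png",np.hstack([a,cv2.copyMakeBorder(b,0,90,0,0,0)]))
```

```text
(no output)
```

View pics/z1.png

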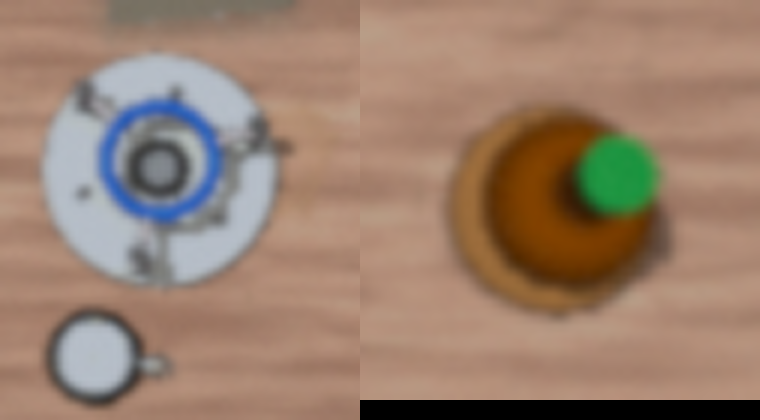

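View pics/z2.png

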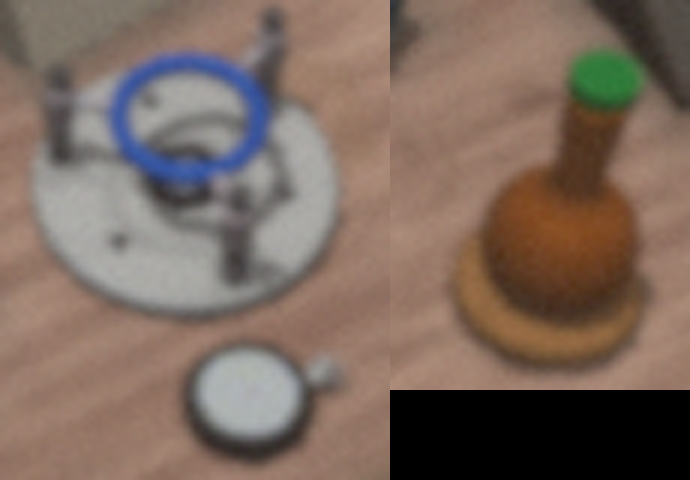

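```bash
cat > h.py <<'E'
import cv2,numpy as np
from workcell import arm
np.set_printoptions(suppress=True,precision=3)
P={n:arm.camera_params(n) for n in("scene","top")}
def ray(n,uv,z):
    p=P[n];d=p["R"].T@np.linalg.inv(p["mtx"])@np.array([uv[0],uv[1],1.]);c=-p["R"].T@p["t"]
    return c+d*(z-c[2])/d[2]
def proj(n,X):
    p=P[n];x=p["mtx"]@(p["R"]@np.asarray(X,float)+p["t"]);return x[:2]/x[2]
def tri(us,ut):
    M=[p["mtx"]@np.c_[p["R"],p["t"]] for p in(P["scene"],P["top"])]
    X=cv2.triangulatePoints(M[0],M[1],np.array(us,float).reshape(2,1),np.array(ut,float).reshape(2,1))
    return (X[:3]/X[3]).ravel()
def mask(img,kind,roi):
    b,g,r=[img[...,i].astype(int) for i in range(3)]
    m={'blue':(b>r+50)&(b>g+40),'green':(g>r+40)&(g>b+30),'amber':(r>b+55)&(r>g+30)}[kind]
    k=np.zeros_like(m);u0,v0,u1,v1=roi;k[v0:v1,u0:u1]=1
    return (m&k).astype(np.uint8)
def blob(m):
    n,l,s,c=cv2.connectedComponentsWithStats(m)
    i=1+np.argmax(s[1:,4]);pts=np.argwhere(l==i)[:,::-1].astype(np.int32)
    hull=cv2.convexHull(pts);mm=cv2.moments(hull);return np.array([mm['m10']/mm['m00'],mm['m01']/mm['m00']]),s[i],
E
python3 - <<'E'
from h import *
t=cv2.imread("pics/top0.png");s=cv2.imread("pics/scene0.png")
for nm,k,rt,rs,z in (("ringS",'blue',(305,190,365,240),(320,205,365,250),50),("ringT",'blue',(230,190,280,240),(225,250,275,290),50),("stopper",'green',(405,200,440,235),(430,150,460,175),131)):
    ct,st=blob(mask(t,k,rt));cs,ss=blob(mask(s,k,rs))
    print(nm,ct,st,cs,ss,"\n top",ray("top",ct,z),"scene",ray("scene",cs,z),"tri",tri(cs,ct))
# sphere: hough-ish
g=cv2.cvtColor(t,cv2.COLOR_BGR2GRAY)
# fits from zoom coordinates (px): base top face, bulb
print("base top",ray("top",(305+160/6,185+170/6),12),"scene",ray("scene",(310+187/6,205+178/6),12))
print("bulb top",ray("top",(395+(572-360)/8,195+198/8),40),"scene",ray("scene",(410+(562-390)/6,150+240/6),40))
print("cork top",ray("top",(395+(556-360)/8,195+208/8),12))
print("watch",ray("top",(305+95/6,185+357/6),10))
E
```

```text
ringS [331.128 211.256] [321 202  21  20 147] [341.032 224.138] [328 214  27  21 185] 
 top [485.387 -58.1    50.   ] scene [485.405 -57.64   50.   ] tri [485.557 -57.958  49.579]
ringT [251.901 212.602] [242 203  21  20 148] [247.9   270.704] [234 259  29  25 230] 
 top [476.775 177.014  50.   ] scene [476.295 177.53   50.   ] tri [476.953 177.271  48.878]
stopper [426.64  216.509] [422 212  10  10  73] [445.5 162.5] [441 159  10   8  68] 
 top [ 466.154 -323.987  131.   ] scene [ 467.543 -325.406  131.   ] tri [ 465.901 -323.487  133.356]
base top [483.595 -60.142  12.   ] scene [483.326 -58.358  12.   ]
bulb top [ 466.382 -327.503   40.   ] scene [ 464.142 -324.509   40.   ]
cork top [ 465.403 -326.922   12.   ]
watch [388.44  -29.122  10.   ]
```

```bash
cat >> h.py <<'E'
from scipy.spatial.transform import Rotation as Ro
def shift(dX):
    "world shift -> tool axes (current measured)"
    return Ro.from_rotvec(arm.get_state()["tool_rot"]).as_matrix().T@np.asarray(dX,float)
E
python3 - <<'E'
from h import *
s=arm.get_state();R=Ro.from_rotvec(s["tool_rot"]).as_matrix();print("cols tool axes\n",R)
p0=np.array([180.384,-598.406,250.297])
F=np.array([466.3,-325.5,0]);C=np.array([485.4,-58,0])
# desired orientation: y down, z along +-y world
Rd=np.c_[np.cross([0,0,-1],[0,1,0]),[0,0,-1],[0,1,0]]
for sg in(1,-1):
    D=np.c_[np.cross([0,0,-1],[0,sg,0]),[0,0,-1],[0,sg,0]]
    print(sg,Ro.from_matrix(R.T@D).as_rotvec(degrees=True), "az of tool z",np.degrees(np.arctan2(R[1,2],R[0,2])))
print("shift to above flask z240",R.T@(F+[0,0,240]-p0))
print("stand corners",ray("scene",(313,210),0),ray("scene",(388,178),0),ray("top",(322,187),0),ray("top",(416,178),0))
E
```

```text
cols tool axes
 [[-0.957 -0.001  0.289]
 [-0.289  0.001 -0.957]
 [ 0.    -1.    -0.001]]
1 [   0.027 -163.223   -0.119] az of tool z -73.22264083836465
-1 [ 0.083 16.777  0.019] az of tool z -73.22264083836465
shift to above flask z240 [-352.522   10.522 -178.743]
stand corners [589.587 -42.553   0.   ] [ 587.437 -265.348   -0.   ] [566.371 -28.885   0.   ] [ 600.206 -319.463    0.   ]
```

step_arm --targets "1 -20 1 -10 0 1 0; 1 -50 2 -25 0 3 0; 1 -80 3 -41 0 5 0; 1 -110 3 -56 0 7 0; 1 -140 4 -71 0 9 0; 1 -170 5 -86 0 11 0; 1 -200 6 -101 0 13 0; 1 -230 7 -117 0 14 0; 1 -260 8 -132 0 15 0; 1 -290 9 -147 0 16 0; 1 -320 10 -162 0 16.8 0; 1 -340 10.5 -172 0 16.8 0; 1 -350 10.5 -178 0 16.8 0; 1 -352.5 10.5 -178.7 0 16.8 0; 1 -352.5 10.5 -178.7 0 16.8 0; 1 -352.5 10.5 -178.7 0 16.8 0"

```text
time: 1.43
eef_pos: [464.9, -327.2, 239.7]
tool_rot: [-0.002, -2.219, 2.221]
ft_force: [-0.7, -0.3, -0.2]
finger_gap: 85.7
```

Run:
```python
from h import *
for n in("scene","top"): cv2.imwrite(f"pics/{n}1.png",arm.get_image(n))
s=arm.get_state();print(s["time"],s["eef_pos"],s["ft_force"]);print(Ro.from_rotvec(s["tool_rot"]).as_matrix())
print(proj("scene",s["eef_pos"]),proj("top",s["eef_pos"]))
a=cv2.imread("pics/scene1.png")[60:260,330:550];cv2.imwrite("pics/z3.png",cv2.resize(a,None,fx=3.5,fy=2.9 if 0 else 3,interpolation=2))
```

```text
1.5333 [ 464.832 -327.328  239.768] [-0.391  0.655  0.784]
[[-1.    -0.001 -0.003]
 [ 0.003 -0.001 -1.   ]
 [ 0.001 -1.     0.001]]
[457.194 126.679] [436.725 212.477]
```

View pics/z3.png

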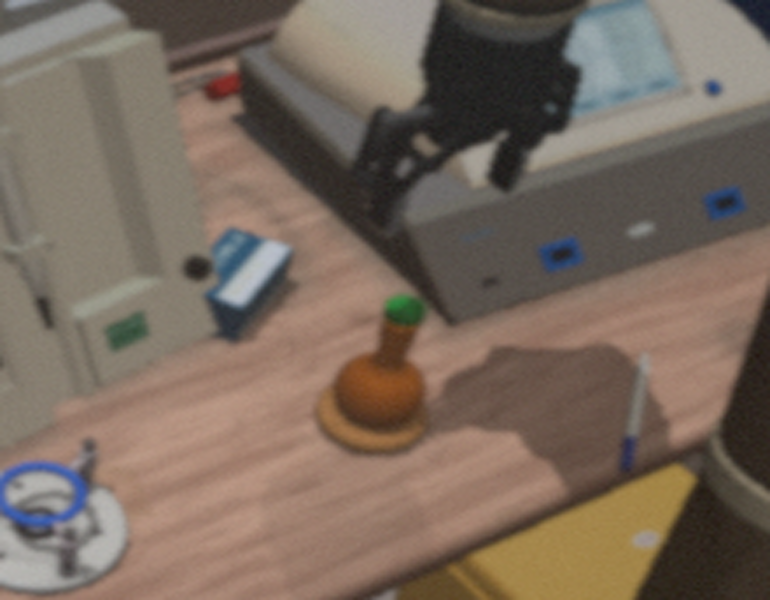

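View pics/top1.png

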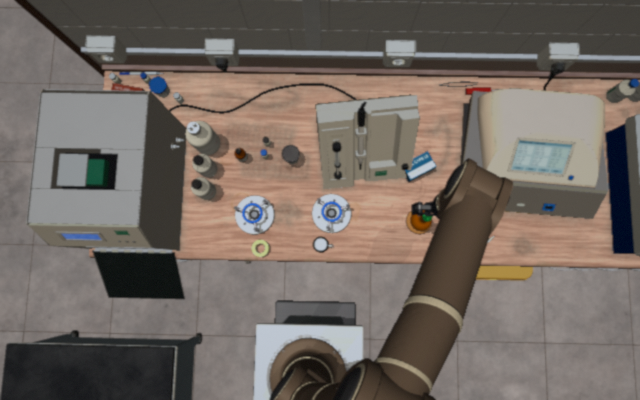

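step_arm --targets "1 -1.4 15 -1.8 0 0 0; 1 -1.4 35 -1.8 0 0 0; 1 -1.4 55 -1.8 0 0 0; 1 -1.4 75 -1.8 0 0 0; 1 -1.4 95 -1.8 0 0 0; 1 -1.4 110 -1.8 0 0 0; 1 -1.4 122 -1.8 0 0 0; 1 -1.4 131 -1.8 0 0 0; 1 -1.4 135 -1.8 0 0 0; 1 -1.4 136 -1.8 0 0 0; 1 -1.4 136 -1.8 0 0 0"

```text
time: 2.45
eef_pos: [467.8, -324.1, 104.1]
tool_rot: [-0.001, -2.221, 2.222]
ft_force: [0.7, -0.4, 0.6]
finger_gap: 85.3
```

Run:
```python
from h import *
a=arm.get_image("scene")
s=arm.get_state();print(s["time"],s["eef_pos"],s["ft_force"])
a=a[90:240,380:520];cv2.imwrite("pics/z4.png",cv2.resize(a,None,fx=4,fy=4,interpolation=2))
```

```text
2.5 [ 468.056 -324.128  104.455] [-0.959 -0.748 -0.068]
```

View pics/z4.png

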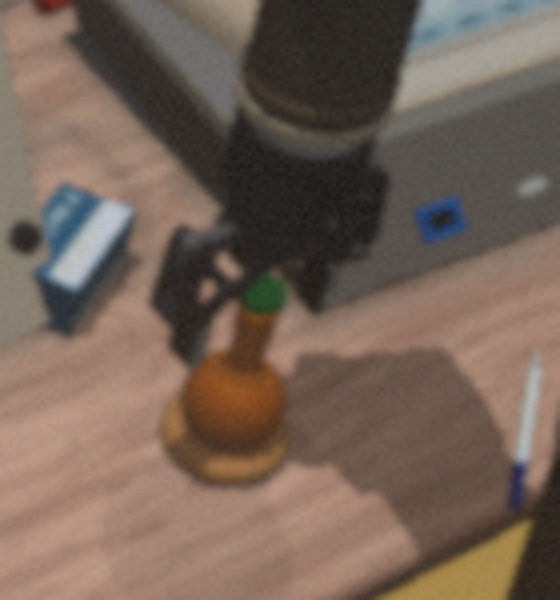

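step_arm --targets "1 1.6 0 1.5 0 0 0; 1 1.6 0 1.5 0 0 0; 1 1.6 0 1.5 0 0 0; 0.6 1.6 0 1.5 0 0 0; 0.45 1.6 0 1.5 0 0 0; 0.35 1.6 0 1.5 0 0 0; 0.2 1.6 0 1.5 0 0 0; 0.1 1.6 0 1.5 0 0 0; 0 1.6 0 1.5 0 0 0; 0 1.6 0 1.5 0 0 0; 0 1.6 0 1.5 0 0 0; 0 1.6 0 1.5 0 0 0" --force 30

```text
time: 3.5
eef_pos: [466.2, -325.2, 103.9]
tool_rot: [-0.001, -2.221, 2.221]
ft_force: [-0.3, 0.2, 1.6]
finger_gap: 24.0
```

Run:
```python
from h import *
a=arm.get_image("scene")
for i in range(1):
  s=arm.get_state();print(s["time"],s["eef_pos"],s["ft_force"],s["ft_torque"],s["finger_gap"])
a=a[90:240,380:520];cv2.imwrite("pics/z5.png",cv2.resize(a,None,fx=4,fy=4,interpolation=2))
```

```text
3.55 [ 466.181 -325.207  103.872] [-0.461  0.475  1.643] [ 0.201 -0.032 -0.021] 24.22118623100691
```

View pics/z5.png

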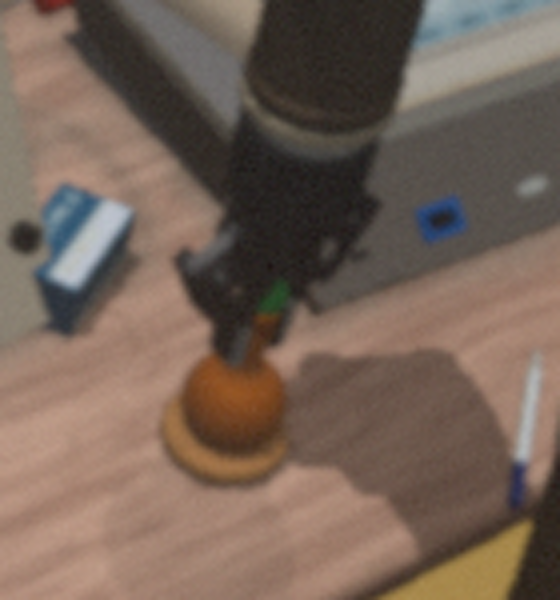

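step_arm --targets "0 0 0 0 0 0 0; 0 0 0 0 0 0 0; 0 0 -4 0 0 0 0; 0 0 -10 0 0 0 0; 0 0 -20 0 0 0 0; 0 0 -35 0 0 0 0; 0 0 -50 0 0 0 0; 0 0 -65 0 0 0 0; 0 0 -80 0 0 0 0; 0 0 -90 0 0 0 0; 0 0 -96 0 0 0 0; 0 0 -96 0 0 0 0; 0 0 -96 0 0 0 0" --force 60

```text
time: 4.63
eef_pos: [466.0, -325.2, 199.8]
tool_rot: [-0.001, -2.221, 2.221]
ft_force: [0.1, -0.5, -2.0]
finger_gap: 23.6
```

Run:
```python
from h import *
a=arm.get_image("scene")
s=arm.get_state();print(s["time"],s["eef_pos"],s["ft_force"],s["ft_torque"],s["finger_gap"])
print(Ro.from_rotvec(s["tool_rot"]).as_matrix())
a=a[50:220,380:520];cv2.imwrite("pics/z6.png",cv2.resize(a,None,fx=3.5,fy=3.5,interpolation=2))
```

```text
4.6833 [ 465.752 -325.09   199.237] [-0.76  -0.176 -1.933] [-0.075 -0.008 -0.009] 23.471370809444423
[[-1.    -0.001 -0.   ]
 [ 0.     0.    -1.   ]
 [ 0.001 -1.    -0.   ]]
```

View pics/z6.png

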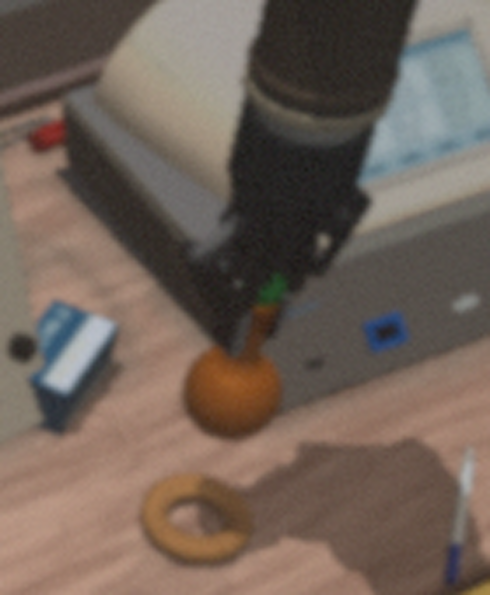

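step_arm --targets "0 -1 0 -8 0 0 0; 0 -2 0 -25 0 0 0; 0 -4 0 -48 0 0 0; 0 -6 0 -72 0 0 0; 0 -8 0 -97 0 0 0; 0 -9 0 -122 0 0 0; 0 -11 0 -147 0 0 0; 0 -13 0 -172 0 0 0; 0 -15 0 -197 0 0 0; 0 -17 0 -222 0 0 0; 0 -18 0 -244 0 0 0; 0 -19 0 -258 0 0 0; 0 -19.2 0 -265 0 0 0; 0 -19.2 0 -267 0 0 0; 0 -19.2 0 -267 0 0 0; 0 -19.2 0 -267 0 0 0; 0 -19.2 0 -267 0 0 0"

```text
time: 6.1
eef_pos: [485.3, -59.5, 199.6]
tool_rot: [-0.002, -2.22, 2.221]
ft_force: [0.1, -0.5, -1.3]
finger_gap: 23.8
```

Run:
```python
from h import *
for n in("scene","top"): cv2.imwrite(f"pics/{n}2.png",arm.get_image(n))
s=arm.get_state();print(s["time"],s["eef_pos"],s["ft_force"],s["ft_torque"],s["finger_gap"])
print(Ro.from_rotvec(s["tool_rot"]).as_matrix())
e=s["eef_pos"]
print("expected bulb px",proj("scene",e-[0,0,64]),proj("top",e-[0,0,64]),"ring",proj("scene",[485.4,-58,50]))
a=cv2.imread("pics/scene2.png")[110:290,270:420];b=cv2.imread("pics/top2.png")[150:270,270:400]
cv2.imwrite("pics/z7.png",cv2.resize(a,None,fx=3.3,fy=3.3,interpolation=2))
cv2.imwrite("pics/z8.png",cv2.resize(b,None,fx=4,fy=4,interpolation=2))
```

```text
6.2 [485.306 -59.254 199.701] [ 0.387  0.322 -0.627] [ 0.031 -0.043  0.008] 23.866801074686546
[[-1.    -0.    -0.002]
 [ 0.002 -0.    -1.   ]
 [ 0.    -1.     0.   ]]
expected bulb px [343.156 199.223] [331.839 207.651] ring [341.168 224.078]
```

View pics/z7.png

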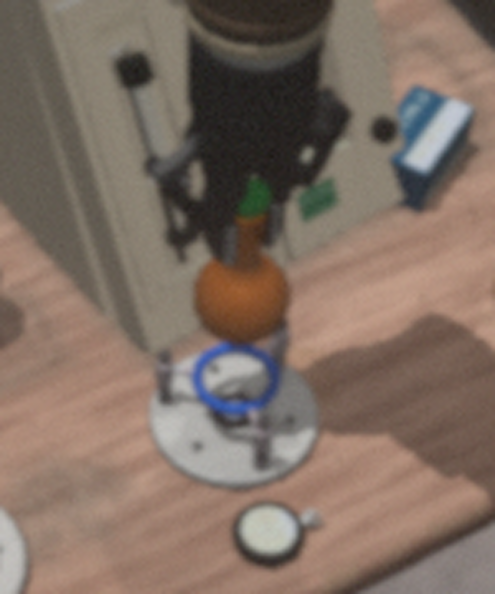

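View pics/z8.png

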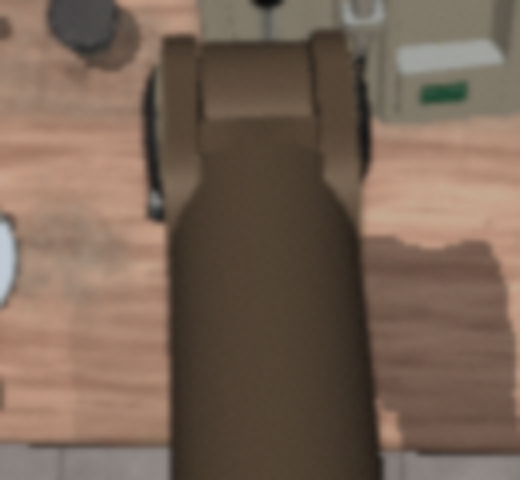

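```bash
cat >> h.py <<'E'
from scipy.optimize import least_squares
def bulbfit(img,guess,n="scene"):
    "circle fit of amber bulb outline, lower 60%; returns px centre, radius"
    m=mask(img,'amber',(int(guess[0]-24),int(guess[1]-26),int(guess[0]+24),int(guess[1]+26)))
    m=cv2.morphologyEx(m,cv2.MORPH_OPEN,np.ones((3,3),np.uint8))
    c=max(cv2.findContours(m,cv2.RETR_EXTERNAL,cv2.CHAIN_APPROX_NONE)[0],key=cv2.contourArea)[:,0,:].astype(float)
    c=c[c[:,1]>guess[1]-3]
    f=lambda p:np.hypot(c[:,0]-p[0],c[:,1]-p[1])-p[2]
    r=least_squares(f,[*guess,13],loss='soft_l1');return r.x,len(c),np.std(r.fun)
E
python3 - <<'E'
from h import *
e=np.array([485.3,-59.3,199.7])
r=bulbfit(cv2.imread("pics/scene2.png"),(343.2,200));print(r, ray("scene",r[0][:2],135.7))
# consistency: same method for flask at start & lifted-before
r=bulbfit(cv2.imread("pics/scene0.png"),(438,190));print(r, ray("scene",r[0][:2],40))
E
```

```text
(array([342.556, 196.47 ,  12.981]), 36, np.float64(0.38984788523132186)) [492.621 -62.228 135.7  ]
(array([436.696, 194.976,  12.32 ]), 107, np.float64(3.6560434803103856)) [ 453.701 -310.092   40.   ]
```

Run:
```python
from h import *
im=cv2.imread("pics/scene2.png")
hsv=cv2.cvtColor(cv2.GaussianBlur(im,(3,3),0),cv2.COLOR_BGR2HSV)
print(hsv[185:220:3,343]); print(hsv[200,325:362:3])
m=(hsv[...,1]>165)&(hsv[...,0]<20)
k=np.zeros_like(m);k[190:225,322:366]=1;m=(m&k).astype(np.uint8)
c=max(cv2.findContours(m,cv2.RETR_EXTERNAL,cv2.CHAIN_APPROX_NONE)[0],key=cv2.contourArea)[:,0,:].astype(float)
print(c.min(0),c.max(0))
c=c[(c[:,1]>196)]
r=least_squares(lambda p:np.hypot(c[:,0]-p[0],c[:,1]-p[1])-p[2],[343,200,13],loss='soft_l1').x
print(r,ray("scene",r[:2],135.7), "pred radius",32*489/((P["scene"]["R"]@np.array([485,-59,136])+P["scene"]["t"])[2]))
```

```text
[[ 11 137  84]
 [ 12 133  86]
 [ 11 143  96]
 [ 12 164 129]
 [ 12 169 152]
 [ 12 171 148]
 [ 12 170 132]
 [ 12 164 118]
 [ 12 150 102]
 [ 11 120  83]
 [117  91 101]
 [120   5 162]]
[[ 18  43 138]
 [ 15  73 122]
 [ 12 150 117]
 [ 12 164 132]
 [ 12 171 140]
 [ 12 174 145]
 [ 12 171 148]
 [ 12 171 143]
 [ 12 170 135]
 [ 12 167 124]
 [ 12 145 109]
 [ 10  89 140]
 [ 10  76 168]]
[333. 191.] [353. 206.]
[342.806 195.948   9.165] [493.628 -63.477 135.7  ] pred radius 14.95557097070795
```

```bash
cat >> h.py <<'E'
def bulb2(im,g,rad,vmin):
    hsv=cv2.cvtColor(im,cv2.COLOR_BGR2HSV)
    m=(hsv[...,1]>108)&(hsv[...,0]<22)
    k=np.zeros_like(m);x,y=map(int,g);k[y-10:y+26,x-24:x+24]=1;m=(m&k).astype(np.uint8)
    m=cv2.morphologyEx(m,cv2.MORPH_OPEN,np.ones((3,3),np.uint8))
    c=max(cv2.findContours(m,cv2.RETR_EXTERNAL,cv2.CHAIN_APPROX_NONE)[0],key=cv2.contourArea)[:,0,:].astype(float)
    c=c[c[:,1]>vmin]
    r=least_squares(lambda p:np.hypot(c[:,0]-p[0],c[:,1]-p[1])-p[2],[*g,rad],loss='soft_l1');return r.x,np.std(r.fun)
E
python3 - <<'E'
from h import *
im=cv2.imread("pics/scene2.png")
r,s=bulb2(im,(343,200),15,194);print(r,s,ray("scene",r[:2],135.7))
E
```

```text
[342.838 198.917  13.425] 0.35899534807087835 [486.382 -59.115 135.7  ]
```

step_arm --targets "0 0 5 -0.7 0 0 0; 0 0 15 -0.7 0 0 0; 0 0 27 -0.7 0 0 0; 0 0 38 -0.7 0 0 0; 0 0 47 -0.7 0 0 0; 0 0 53 -0.7 0 0 0; 0 0 55 -0.7 0 0 0; 0 0 55 -0.7 0 0 0; 0 0 55 -0.7 0 0 0; 0 0 55 -0.7 0 0 0"

```text
time: 7.03
eef_pos: [485.8, -57.6, 145.2]
tool_rot: [0.001, 2.221, -2.221]
ft_force: [-0.4, 0.4, -1.4]
finger_gap: 23.5
```

Run:
```python
from h import *
im=arm.get_image("scene");cv2.imwrite("pics/scene3.png",im)
s=arm.get_state();print(s["time"],s["eef_pos"],s["ft_force"],s["ft_torque"],s["finger_gap"])
e=s["eef_pos"];g=proj("scene",e-[0,0,64]);print(g)
a=im[140:290,270:420]
cv2.imwrite("pics/z9.png",cv2.resize(a,None,fx=4,fy=4,interpolation=2))
```

```text
7.0833 [485.786 -57.58  145.293] [ 0.547 -0.376 -0.819] [ 0.001 -0.008  0.005] 23.322223745536846
[341.431 215.371]
```

View pics/z9.png

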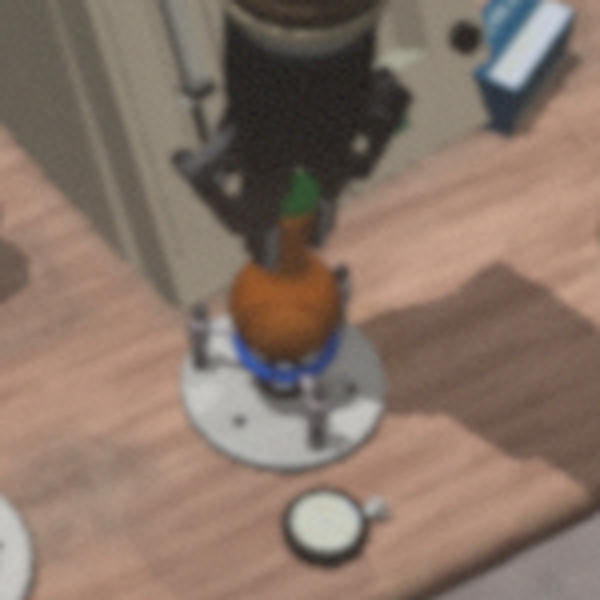

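step_arm --targets "0 0 1.5 0.2 0 0 0; 0 0 3 0.4 0 0 0; 0 0 4.5 0.4 0 0 0; 0 0 6 0.4 0 0 0; 0 0 7 0.4 0 0 0; 0 0 7.5 0.4 0 0 0; 0 0 7.5 0.4 0 0 0; 0 0 7.5 0.4 0 0 0; 0 0 7.5 0.4 0 0 0"

```text
time: 7.83
eef_pos: [485.6, -58.1, 137.5]
tool_rot: [-0.001, -2.221, 2.222]
ft_force: [-1.0, -1.2, 4.2]
finger_gap: 23.6
```

Run:
```python
from h import *
im=arm.get_image("scene");cv2.imwrite("pics/scene4.png",im)
s=arm.get_state();print(s["time"],s["eef_pos"],s["ft_force"],s["ft_torque"],s["finger_gap"])
```

```text
7.8833 [485.549 -58.11  137.477] [-1.14  -1.318  4.011] [-0.255  0.182 -0.004] 23.85314186101895
```

step_arm --targets "0 0.3 0 0.3 0 0 0; 0 0.3 1 0.3 0 0 0; 0 0.3 2 0.3 0 0 0; 0 0.3 3 0.3 0 0 0; 0 0.3 4 0.3 0 0 0; 0 0.3 5 0.3 0 0 0; 0 0.3 5 0.3 0 0 0; 0 0.3 5 0.3 0 0 0"

```text
time: 8.55
eef_pos: [485.4, -58.4, 132.4]
tool_rot: [-0.001, -2.221, 2.222]
ft_force: [-0.2, -1.8, 8.1]
finger_gap: 23.4
```

Run:
```python
from h import *
im=arm.get_image("scene");cv2.imwrite("pics/scene5.png",im)
s=arm.get_state();print(s["time"],s["eef_pos"],s["ft_force"],s["ft_torque"],s["finger_gap"])
a=im[140:290,270:420]
cv2.imwrite("pics/z10.png",cv2.resize(a,None,fx=4,fy=4,interpolation=2))
```

```text
8.6 [485.306 -58.35  132.367] [-1.152 -0.124  5.728] [-0.215  0.157 -0.019] 23.748155179586572
```

View pics/z10.png

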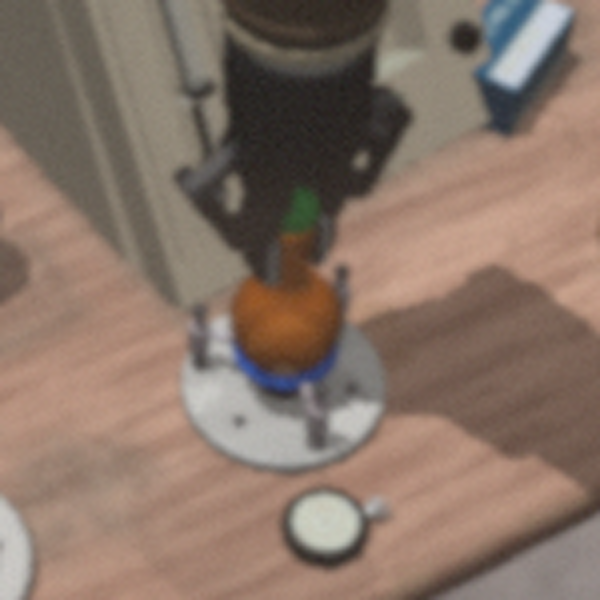

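step_arm --targets "0 0 1 0 0 0 0; 0 0 2 0 0 0 0; 0 0 3 0 0 0 0; 0 0 4 0 0 0 0; 0 0 5 0 0 0 0; 0 0 6 0 0 0 0; 0 0 7 0 0 0 0; 0 0 8 0 0 0 0; 0 0 9 0 0 0 0; 0 0 10 0 0 0 0; 0 0 10.5 0 0 0 0; 0 0 10.5 0 0 0 0; 0 0 10.5 0 0 0 0"

```text
time: 9.68
eef_pos: [485.5, -58.4, 122.3]
tool_rot: [0.002, 2.221, -2.222]
ft_force: [-1.4, -1.3, 10.4]
finger_gap: 23.8
```

Run:
```python
from h import *
s=arm.get_state();print(s["time"],s["eef_pos"],s["ft_force"],s["ft_torque"],s["finger_gap"])
```

```text
9.6833 [485.517 -58.37  122.258] [-1.419 -1.3   10.374] [-0.201  0.416  0.035] 23.776675962277725
```

step_arm --targets "0 0 0.5 0 0 0 0; 0 0 1 0 0 0 0; 0 0 1.5 0 0 0 0; 0 0 2 0 0 0 0; 0 0 2.5 0 0 0 0; 0 0 2.7 0 0 0 0; 0 0 2.7 0 0 0 0; 0 0 2.7 0 0 0 0; 0 0 2.7 0 0 0 0; 0 0 2.7 0 0 0 0"

```text
time: 10.52
eef_pos: [485.6, -58.4, 119.7]
tool_rot: [0.002, 2.221, -2.222]
ft_force: [-2.1, -1.2, 10.8]
finger_gap: 23.9
```

Run:
```python
from h import *
F=[]
for i in range(4):
  im=arm.get_image("scene"); s=arm.get_state();F.append(np.r_[s["eef_pos"],s["ft_force"]])
F=np.array(F);print(F, s["time"],s["finger_gap"]);cv2.imwrite("pics/scene6.png",im)
a=im[140:290,270:420]
cv2.imwrite("pics/z11.png",cv2.resize(a,None,fx=4,fy=4,interpolation=2))
```

```text
[[485.549 -58.45  119.7    -2.609  -2.012  11.566]
 [485.56  -58.42  119.686  -2.375  -1.899  11.609]
 [485.596 -58.447 119.722  -1.327  -1.221  11.559]
 [485.601 -58.428 119.722  -1.187  -1.274  11.321]] 10.7167 23.81292326866011
```

View pics/z11.png

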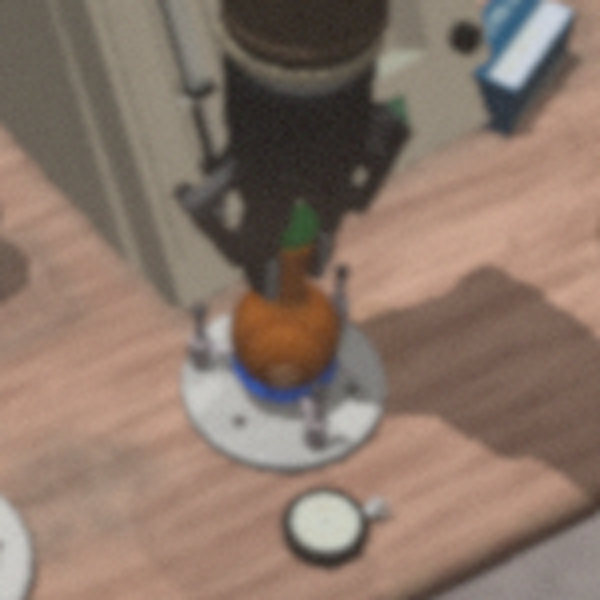

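Run:
```python
from h import *
def low(f):
    im=cv2.imread(f).astype(float);d=im[...,0]-im[...,2]
    out=[]
    for u in range(334,349):
        col=d[225:252,u];i=np.argmax(col);h=(col[i])/2
        j=i
        while j<26 and col[j]>h:j+=1
        out.append(225+j-1+(col[j-1]-h)/(col[j-1]-col[j]+1e-9))
    return np.array(out)
L={k:low(f"pics/scene{k}.png") for k in(0,2,3,4,5,6)}
print("px/mm",proj("scene",[458,-58,50])[1],(proj("scene",[458,-58,30])-proj("scene",[458,-58,50]))/20)
for k in L:print(k,np.median(L[k]-L[0]),L[k]-L[0])
```

```text
px/mm 232.4560893426712 [-0.02   0.265]
0 0.0 [0. 0. 0. 0. 0. 0. 0. 0. 0. 0. 0. 0. 0. 0. 0.]
2 0.05263157894597725 [ 0.163 -0.001  0.054 -0.071  0.031  0.064 -0.018  0.002  0.027  0.049
  0.053  0.15   0.058  0.226  0.389]
3 0.20238095236592812 [ 0.348  0.229  0.132  0.092  0.202  0.538  0.388  0.352  0.365  0.511
  0.195  0.087 -0.089  0.033  0.118]
4 0.7507317073140882 [0.794 0.684 0.592 0.599 0.768 0.804 0.841 0.854 0.709 0.751 0.813 0.611
 0.597 0.66  0.78 ]
5 2.0322966507063995 [2.216 2.001 2.021 1.989 2.129 2.157 2.206 2.225 2.137 2.186 2.032 1.73
 1.69  1.768 1.889]
6 5.188988095227302 [5.284 5.2   5.049 5.084 5.189 5.364 5.228 5.236 5.118 4.998 4.887 4.987
 5.103 5.283 5.451]
```

Run:
```python
from h import *
a=cv2.imread("pics/scene0.png").astype(int);b=arm.get_image("scene").astype(int)
for n,(u0,v0,u1,v1) in dict(watch=(338,260,370,285),tape=(265,298,298,328),cup=(245,185,272,218),bottle=(190,208,210,240),ringB=(220,245,280,305)).items():
    print(n,np.abs(a-b)[v0:v1,u0:u1].mean().round(2))
s=arm.get_state();print(s["time"],s["eef_pos"],s["ft_force"],s["finger_gap"])
print(arm.hand_in())
```

```text
watch 16.4
tape 21.61
cup 16.05
bottle 15.37
ringB 23.23
10.7667 [485.563 -58.406 119.687] [-2.392 -1.412 11.687] 23.834343143510313
the job is handed in; nothing more can be done
None
```

Run:
```python
import cv2,numpy as np
a=cv2.imread("pics/scene0.png",0).astype(np.float32);b=cv2.imread("pics/scene6.png",0).astype(np.float32)
for n,(u0,v0,u1,v1) in dict(watch=(338,260,370,285),tape=(265,298,298,328),cup=(245,185,272,218),bottle=(190,208,210,240),ringB=(220,245,280,305)).items():
    r=cv2.matchTemplate(b[v0-6:v1+6,u0-6:u1+6],a[v0:v1,u0:u1],cv2.TM_CCOEFF_NORMED);_,m,_,l=cv2.minMaxLoc(r);print(n,m,l[0]-6,l[1]-6,a[v0:v1,u0:u1].mean(),b[v0:v1,u0:u1].mean())
```

```text
watch 0.9933673143386841 0 0 123.74125 141.14
tape 0.9956744909286499 0 0 124.39293 146.80302
cup 0.9919353723526001 0 0 87.52076 103.82379
bottle 0.9952150583267212 0 0 83.17656 98.925
ringB 0.9970631003379822 0 0 128.44695 151.69917
```

The amber flask is seated upright and centred in the blue ring of the cradle with the stopwatch, and I handed in while still holding it pressed down. I gripped it at the neck and collar, lifted it from the cork ring, set it on the ring and pressed it slowly straight down. The clock read 10.8 s at hand-in.

**Press depth:** the camera put the ring about 18.5–19.5 mm down, and the arm's own travel gave about 18.3 mm, out of 20 mm. The upward force on the tool was about 11.5 N. With the flask's weight added, that is about 13 N, close to the lower-stop figure. It was still rising with the spring and showed no sharp jump, so I take the ring to be just short of the stop.

**Centring:** the tool was within about 0.5 mm of the measured ring centre and vertical. A sideways force of about 2–3 N remained, which points to a small off-centre error. I could only check this stage with the scene camera, because the arm blocked the top view.

**Other objects:** the stopwatch, tape roll, cup, brown bottle and other ring show no shift against the first picture (0 px). My first check, a plain pixel difference, gave 15–23 grey levels, which looked like movement. Brightness had risen across the picture, and the template match I ran after hand-in showed it was only that.

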